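# Load the slip barrel into the lining stand and shut the keeper

### The arm

A 6-joint arm with a two-finger parallel gripper is mounted at the origin on the work surface. World frame = base frame: x ahead of the robot, y to its left, z up, the work surface at z = 0. Lengths are in mm, angles in rad, forces in N, time in s.
With the tool pointing down it reaches from about 300 to 775 mm from the base axis. Payload 14.6 kg.
Tool frame: the origin (TCP) lies between the finger pads; the fingertips stand 17 mm ahead of it and the grasp point (between the pads) lies 2 mm behind it (manip.tip_reach is the distance from the TCP to the fingertips, in mm); z points along the fingers, y is the line along which they close (so a half turn about z gives the same grasp; the last joint's range is limited). The gripper opens to 94 mm and grips with 3 to 60 N. Pads are 16 mm wide; open, the fingers measure 119 mm over their backs; the gripper's body (75 mm by 177 mm) begins 78 mm behind the grasp point.
Start: joints at [1.168, 0.3, 1.521, -0, 1.321, -0.067], TCP at [181.236, 519.272, 222.446] pointing down, gripper open.
Joint ranges: [-3.03, 3.03], [-0.79, 2.21], [0.23, 2.52], [-1.04, 4.18], [0, 3.07], [-2.55, 2.55]. Speed limits (rad/s): [2.22, 2.22, 2.57, 3.14, 3.14, 3.14].

### API

Orientations are given as [roll, pitch, yaw] about the fixed x, y, z axes, in that order (R = Rz(yaw) Ry(pitch) Rx(roll)).
In Python, from cell import manip, viewer gives the robot as it stands.
- The arm moves only by the tool apply_moves, never from a script. Its argument "moves" is a list of rows, each a list of 3 entries, a list of its own where there are three numbers: the shift along the tool's x, y, z each as a share of 0.25 m, from -1 to 1, then the turn, a rotation vector about the tool's x, y, z each as a share of pi rad, from -1 to 1, then the closure, from 0 (fully open) to 1 (shut). In form: [[[dx, dy, dz], [wx, wy, wz], grip], ...]. A call has 1 to 12 rows; each row is the pose to reach, as a shift and turn from the pose commanded when the call began, along the tool's axes at that moment, turning the shorter way round; what a row does not reach only later rows make up. A row lasts 1/12 s, in which the tool goes at most 41.7 mm and 7.16 degrees, less where a joint would pass 70% of its speed; a pose out of reach is approached as far as the arm can. A call with a number of a shift or a turn outside -1 to 1 is refused whole. A call with a gripper value outside its range is refused whole. The fingers move at their own pace and stop on an object; "squeeze" is the grip in N (left out, the last holds). Time passes only in rows, so rows that repeat a pose let the fingers close. It gives the time, the measured TCP pose, the force, the opening and the grip force at its end, in the units of the state.
- manip.read_state(): the state, without advancing time (a new reading comes with each control period).
- viewer.camera(name): name is "scene" or "top"; returns the picture (480x640x3 uint8, blue, green, red); there is no depth.
- viewer.camera_info(name): a dict with "camera_matrix" (3x3 intrinsics, pixels), "R" (3x3) and "t" (3): a world point X has camera coordinates R X + t. Camera axes: x right, y down, z forward; pixel columns grow to the right and rows downward; lengths in mm; the calibration is good to about 2 mm. A picture is of the moment at which its call begins. camera_info takes no time and is no camera call.
- manip.sign_off(): hands the job in; it is judged then, once.
The state is a dict: "clock": time; "joints": joint angles; "qd": joint speeds; "effort": joint torques, N m; "eef_pos": TCP position; "eef_rot": TCP orientation; "wrist_force": force on the tool from outside, world axes, zero at the start; "moment": the same for the moment, N m; "finger_gap": finger opening in mm; "finger_force": force on a finger pad.
Only numpy, scipy, OpenCV 4.12 (cv2) and the standard library are available. Lean on these libraries where they do the work, as an engineer would, in place of code of your own. Each camera call takes 0.05 s, during which the arm holds its last target. There are 200 camera calls.

### The job

Get the lining stand ready to trail a band of slip on the plate that is waiting on the banding wheel: lift the long slip barrel out of the wooden rack and, keeping it upright, slide it sideways into the slot of the stand's head until it is fully home, its flange in the groove behind the upper slotted plate. Then swing the keeper bar fully shut across the mouth of the slot, against its stop, and let go. Leave the two short barrels, the plate and everything else on the table where they are.

Things in the scene. Friction and masses are not known exactly. Their poses are not given: they have to be found in the camera images.
- barrel_long: The long slip barrel, the only tall one in the rack: loose, rigid, round, white plastic, 193 mm overall, 0.2 to 0.4 kg. Origin at the nozzle's end (lowest point), z up its axis. Along z: nozzle 16 mm diameter from 0 to 25 mm, body 40 mm diameter to 115, round flange 64 mm diameter to 121, aluminium cap to 181, brass stub 12 mm diameter to 193. Starts upright, nozzle down, in a hole of the rack.
- barrel_cap (a point): Middle of the long barrel's plain aluminium cap (the part to grip, from above): 36 mm diameter, 60 mm long, 30 mm of it above and 30 mm below this point, which lies 151 mm above the nozzle's end.
- barrel_flange (a point): Centre of the underside of the long barrel's flange, 115 mm above its nozzle end. Coincides with seat when the barrel is home.
- barrel_short_a: A short slip barrel: same nozzle, body diameter, flange and cap, but the flange's underside is only 75 mm above the nozzle's end and the whole is 153 mm long. Origin at the nozzle's end, z up. Stands in the rack; not wanted, stays there.
- barrel_short_b: A second short slip barrel, same as the first. Stands in the rack; not wanted, stays there.
- rack: Wooden rack block, does not move, 240 (its x) x 85 (its y) x 75 mm high. Origin at the centre of its underside. Three round holes 43 mm in diameter, 55 mm deep, in a row along its x at -70, 0 and +70 mm, one barrel in each, in any order. A barrel's nozzle end stands on the hole's floor, 20 mm above the table.
- lining_stand: Lining stand, does not move. A cast foot and steel column (190 mm from the seat to its +y, 260 mm high) carry an aluminium head 100 mm wide: a lower fork plate and an upper slotted plate with a groove between. Origin on the table straight below the seat; the slot runs along its x axis with the open mouth to its -x, so the barrel goes in along +x, its body in the lower slot, its cap in the upper.
- seat (a point): Home position of barrel_flange: centre of the slot's round end, on the upper face of the lower plate, 215 mm above the table. Axes as the lining stand.
- fork_tip (a point): Mouth of the slot, midway between the tips of the lower plate's prongs, on their upper face, 100 mm in front of (stand's -x) the seat. The lower plate is 8 mm thick; its slot is 44 mm wide, opening to 60 mm over the last 18 mm at this mouth.
- groove_mouth (a point): Mouth of the flange groove, centred between the plates, at the front edge of the upper plate, 40 mm in front of the seat (a flange centred 75 mm or more in front of the seat is clear of the upper plate). The groove is 10 mm high and 68 mm wide. The upper plate is 6 mm thick, its top 231 mm above the table, its slot 44 mm wide.
- keeper (a joint): Angle of the keeper, a flat steel bar 10 mm wide pivoted on top of the upper plate. 0 = fully shut, lying across the mouth in front of the cap; grows as it opens: at angle q the knob lies 95 mm from the pivot in direction (-sin q, -cos q) of the stand's x, y. Range 0 to 2.6 rad, starts well open (1.75 to 2.35). Light friction, stays where left. Bar's top 238 mm above the table.
- keeper_knob (a point): Centre of the top of the keeper's upright black knob, 16 mm diameter, standing 37 mm above the bar (top 275 mm above the table). The knob spins freely on its pin. Pinch it from above or push it.
- keeper_pivot (a point): Pivot of the keeper (vertical axis) on the upper plate, 26 mm in front of the seat and 42 mm to the stand's +y.
- plate: Biscuit plate 220 mm across, 25 mm high, loose on the grey banding wheel (wheel top 60 mm above the table). Its rim, 85 mm above the table, lies under the head, 15 mm below the nozzle of a barrel that is home. Centre 50 mm in x and -65 mm in y of the stand's frame from the seat. Origin: centre of its underside. Leave it in place.
- glaze_tub: Lidded glaze tub, 80 mm diameter, 68 mm high, bystander. Origin: centre of its underside.
- bowl: Terracotta bowl, 140 mm across, 55 mm high, bystander. Origin: centre of its underside.
- brush_pot: Terracotta pot with three brushes, 74 mm across, 190 mm high, bystander. Origin: centre of its underside.
- brush: Brush 190 mm long lying on the table, bystander.
- loop_tool: Wooden-handled steel loop tool 190 mm long lying on the table, bystander.
- oxide_jar: Small lidded jar, 56 mm diameter, 75 mm high, bystander. Origin: centre of its underside.
Things that resemble listed ones, but are neither listed nor needed, are in the scene too. What is shaped like the barrel_long but blue or purple is not meant.

How it is judged (in metres and radians):
On the way, in this order (a step that is already met when the one before it is completed fails the run):
1. the long barrel is in the slot, its flange in the groove between the two plates, within 15 mm of the seat (distance between barrel_flange and seat below 0.015 m and angle between barrel_long's own z axis and vertical below 0.12 rad), for 0.2 s.
2. the keeper is shut with the barrel in place (distance between barrel_flange and seat below 0.008 m and angle between barrel_long's own z axis and vertical below 0.12 rad and value of joint keeper below 0.12 rad), for 0.2 s.
At the end, for the whole second after the job is handed in: The long barrel rests in the stand's head: centre of its flange's underside within 8 mm of the seat, axis within 0.12 rad of upright, at rest; the keeper is shut (joint below 0.12 rad); the two short barrels, the plate and all bystanders are within 30 mm of where they started (all of step 2 and linear speed of barrel_long below 0.02 m/s and distance of each of barrel_short_a, barrel_short_b, plate, glaze_tub, bowl, brush_pot, brush, loop_tool, oxide_jar from where it was at the start of the episode below 0.03 m); the robot touches nothing.
It fails at once if the long barrel is tipped more than 30 degrees (angle between barrel_long's own z axis and vertical above 0.52 rad).
It fails at once if a short barrel is displaced by more than 30 mm (distance of any of barrel_short_a, barrel_short_b from where it was at the start of the episode above 0.03 m).
It fails at once if the plate on the wheel is displaced by more than 30 mm (distance of plate from where it was at the start of the episode above 0.03 m).
It fails at once if another thing on the table is displaced by more than 30 mm (distance of any of glaze_tub, bowl, brush_pot, brush, loop_tool, oxide_jar from where it was at the start of the episode above 0.03 m).
It also fails if it takes over 64 s, if anything falls off the work surface, if the arm or the gripper's body presses on something with over 40 N, if the wrist force passes 120 N, or if a joint passes its speed limit or range.

## Working session

There is one attempt and no reset: what is moved stays moved. The work goes in short steps, Python scripts to look and compute and a tool call to move; the robot and the scene stay as the last step left them, time stands still between calls to the robot, and variables do not carry over. Pictures are saved under pics/ and viewed, at most 12 in all, crops included, and the job is handed in when it is done.

Besides the shell and the picture viewer there is one more tool, called after "Request:" as name([rows], argument=value, ...), one row to a line, values as JSON. apply_moves: Moves the arm, as the interface text tells. Shift numbers are shares of 0.25 m and turn numbers shares of pi rad, none past 1 either way. Its arguments: {"type":"object","properties":{"moves":{"type":"array"},"squeeze":{"type":"number"}},"required":["moves"]}

```bash
mkdir -p pics; python3 - <<'E'
from cell import manip, viewer
import cv2
for n in("scene","top"):
    cv2.imwrite(f"pics/{n}0.png",viewer.camera(n)); i=viewer.camera_info(n); print(n,i)
print(manip.read_state())
E
```

```text
scene {'camera_matrix': array([[555.80682476,   0.        , 319.41799923],
       [  0.        , 555.80682476, 239.21915431],
       [  0.        ,   0.        ,   1.        ]]), 'R': array([[ 0.61295202,  0.7901185 ,  0.00160744],
       [ 0.66809295, -0.5171997 , -0.53493577],
       [-0.42183128,  0.32896388, -0.8448912 ]]), 't': array([-298.9900132 , -255.13610856, 1750.60541395])}
top {'camera_matrix': array([[544.1596455 ,   0.        , 310.43477997],
       [  0.        , 544.1596455 , 234.48594745],
       [  0.        ,   0.        ,   1.        ]]), 'R': array([[-0.02970179, -0.99949607,  0.01119852],
       [-0.99159506,  0.02805189, -0.12630254],
       [ 0.12592475, -0.01485581, -0.99192856]]), 't': array([ -26.70744782,  548.65671183, 1409.31552427])}
{'clock': 0.1, 'joints': array([ 1.16837687e+00,  3.00455111e-01,  1.52149285e+00, -2.94216652e-05,
        1.32066791e+00, -6.66272273e-02]), 'qd': array([ 0.00329879, -0.00077675, -0.00080388, -0.00075765, -0.00157439,
       -0.00071045]), 'effort': array([ 3.28467686e-04, -5.32638180e+01, -3.53286767e+01,  7.09886360e-02,
        2.34214577e-02, -5.71043961e-05]), 'eef_pos': array([181.17963037, 519.08928737, 221.93240437]), 'eef_rot': array([-3.14056981e+00, -3.96883305e-05,  2.80580771e+00]), 'wrist_force': array([0.28740065, 0.30424839, 1.10223202]), 'moment': array([-0.01511573, -0.00040883,  0.00096424]), 'finger_force': 0.0, 'finger_gap': 93.81210558033665}
```

View pics/scene0.png

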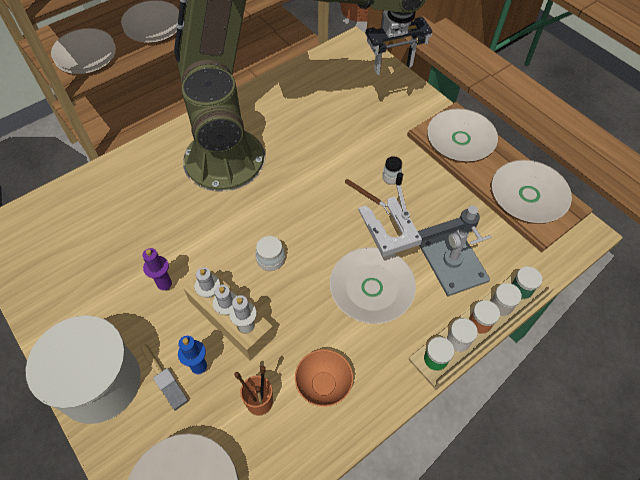

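View pics/top0.png

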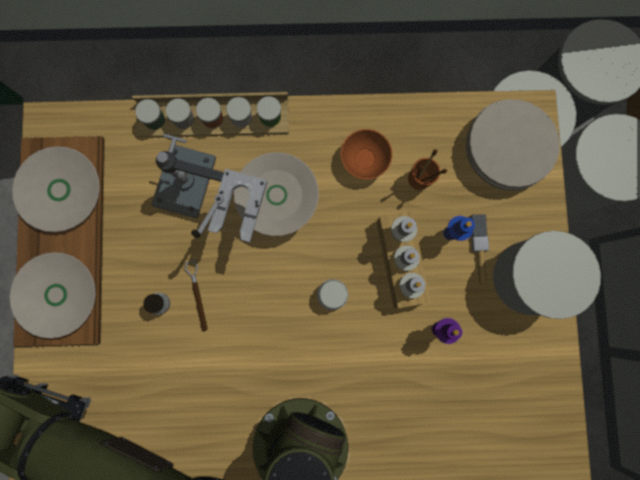

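The scene view has the rack at about (235,310), with the barrel at (241,310) apparently tallest. The stand head is at about (392,228) and the keeper knob at about (399,180). In the top view the rack is near (405,258), the head near (237,205) and the knob near (196,233). I'll view enlarged crops of both.

```bash
python3 - <<'E'
import cv2,numpy as np
s=cv2.imread("pics/scene0.png");t=cv2.imread("pics/top0.png")
def c(im,x,y,w,h,k): return cv2.resize(im[y:y+h,x:x+w],None,fx=k,fy=k,interpolation=cv2.INTER_CUBIC)
a=np.vstack([np.hstack([c(s,185,255,100,100,4),c(t,370,205,75,75,5.3334)[:400,:400]])])
cv2.imwrite("pics/rack.png",a)
b=np.hstack([c(s,350,165,100,100,4),c(t,180,160,100,100,4)])
cv2.imwrite("pics/stand.png",b)
E
```

```text
(no output)
```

View pics/rack.png

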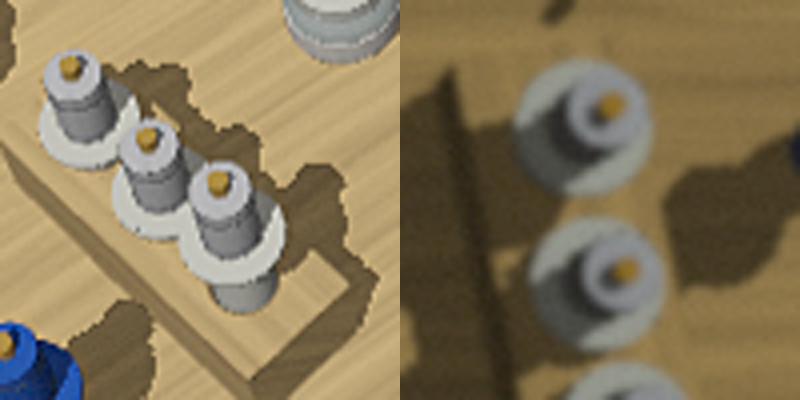

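View pics/stand.png

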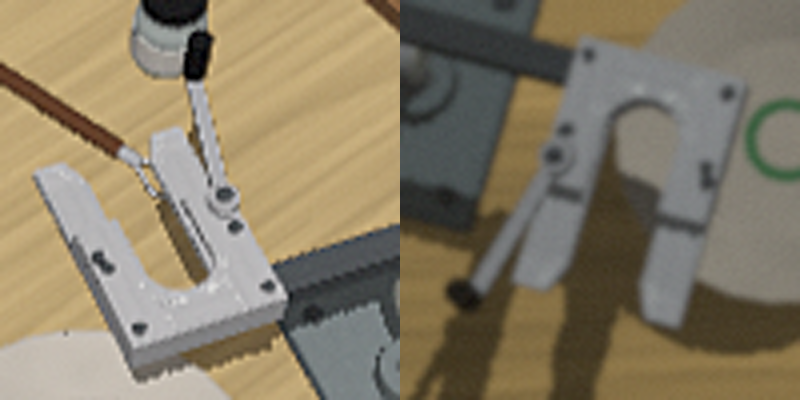

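Scene crop: the right-hand barrel is the long one, with its body showing above the rack, and its cap top is at about (219,192). It is the uppermost one in the top crop, with its stub at (610,105). In the stand crops the fork, pivot boss (224,200 / 556,156), knob (203,36 / 460,293) and screws are all clear. The slot's mouth faces the robot.

```bash
cat > h.py <<'E'
import numpy as np,cv2
from scipy.optimize import least_squares
from cell import manip,viewer
I={n:viewer.camera_info(n) for n in("scene","top")}
def proj(n,X):
    i=I[n];p=(i["camera_matrix"]@(i["R"]@np.atleast_2d(X).T+np.reshape(i["t"],(3,1)))).T
    return p[:,:2]/p[:,2:]
def tri(s,t):
    r=least_squares(lambda X:np.r_[(proj("scene",X)[0]-s),(proj("top",X)[0]-t)],[400,0,100.])
    return r.x,np.abs(r.fun).max()
def onz(n,uv,z):
    i=I[n];d=i["R"].T@np.linalg.solve(i["camera_matrix"],[uv[0],uv[1],1]);c=-i["R"].T@i["t"]
    return (c+d*(z-c[2])/d[2])
def un(u,v,ox,oy,k): return np.array([(u+.5)/k-.5+ox,(v+.5)/k-.5+oy])
E
python3 - <<'E'
from h import *
np.set_printoptions(precision=1,suppress=True)
R=lambda u,v:un(u,v,185,255,4); RT=lambda u,v:un(u-400,v,370,205,5.3334)
S=lambda u,v:un(u,v,350,165,4); ST=lambda u,v:un(u-400,v,180,160,4)
for n,a,b in [("stubtop L",R(219,178),RT(612,105)),("captop L",R(219,193),RT(606,111)),("flange L",R(233,238),RT(584,127)),
 ("stubtop M",R(148,135),RT(627,270)),
 ("pivot",S(224,197),ST(556,155)),("knob",S(203,36),ST(462,295)),("screwB+",S(268,286),ST(588,54)),("screwB-",S(139,328),ST(727,93)),
 ("tip+out",S(183,127),ST(514,287)),("tip-out",S(34,175),ST(680,328)),("screw+",S(235,227),ST(565,129))]:
    X,e=tri(a,b);print(n,X,e,"z-fixed", onz("scene",a,{'s':213,'c':201,'f':141,'p':240,'k':275,'t':215}[n[0]]),onz("top",b,{'s':213,'c':201,'f':141,'p':240,'k':275,'t':215}[n[0]]))
E
```

```text
stubtop L [ 542.8 -271.8  211.1] 0.03865875640155991 z-fixed [ 543.8 -272.   213. ] [ 542.5 -271.5  213. ]
captop L [ 542.4 -273.2  193. ] 0.27193133618632714 z-fixed [ 545.9 -275.1  201. ] [ 541.6 -271.1  201. ]
flange L [ 543.7 -273.5  134.5] 0.04994511949882963 z-fixed [ 546.7 -274.4  141. ] [ 542.8 -272.3  141. ]
stubtop M [ 473.7 -282.4  170.5] 0.15666820527542313 z-fixed [ 496.3 -289.   213. ] [ 470.  -274.2  213. ]
pivot [611.1 168.3 238.4] 0.028922843601264958 z-fixed [611.8 167.3 240. ] [610.9 168.1 240. ]
knob [528.2 217.  273.8] 1.0373902969263895 z-fixed [529.9 218.7 275. ] [526.8 215.1 275. ]
screwB+ [671.6 150.2 230.5] 0.19324633952709291 z-fixed [664.7 159.5 213. ] [676.2 153.  213. ]
screwB- [646.4  70.1 230.2] 0.14632043603302236 z-fixed [639.4  78.2 213. ] [650.5  71.7 213. ]
tip+out [540.9 199.7 208.2] 0.9195418959490098 z-fixed [545.2 197.9 215. ] [538.8 196.9 215. ]
tip-out [513.  102.1 209.2] 0.16351971313878266 z-fixed [516.1  99.5 215. ] [512.1 101.2 215. ]
screw+ [627.9 164.  229.5] 0.18283854875596717 z-fixed [620.8 173.  213. ] [631.6 166.9 213. ]
```

The measurements agree with the text: stub top z is 211 (213 expected), pivot 238, knob 274, and the screws on the upper plate 230. The barrel axis is at about (543,−272). The seat is at about (623.5,121) with yaw about −0.29, and the keeper is at about 1.8 rad. I'm moving now.

Request:
apply_moves([
  [[-0.1,-0.1,-0.27],[0,0,0],0],
  [[-0.2,-0.2,-0.27],[0,0,0],0],
  [[-0.804,-0.836,-0.27],[0,0,0],0],
  [[-0.804,-0.836,-0.27],[0,0,0],0],
  [[-0.804,-0.836,-0.27],[0,0,0],0],
  [[-0.804,-0.836,-0.27],[0,0,0],0],
  [[-0.804,-0.836,-0.27],[0,0,0],0],
  [[-0.804,-0.836,-0.27],[0,0,0],0],
  [[-0.804,-0.836,-0.27],[0,0,0],0],
], squeeze=40)

```text
clock: 0.85
eef_pos: [303.4, 252.6, 290.2]
eef_rot: [3.142, 0.001, 2.802]
wrist_force: [0.5, -0.4, -0.0]
finger_gap: 94.1
finger_force: 0.0
```

Request:
apply_moves([
  [[-0.804,-0.836,0],[0,0,0],0],
  [[-0.804,-0.836,0],[0,0,0],0],
  [[-0.804,-0.836,0],[0,0,0],0],
  [[-0.804,-0.836,0],[0,0,0],0],
  [[-0.804,-0.836,0],[0,0,0],0],
  [[-0.804,-0.836,0],[0,0,0],0],
  [[-0.804,-0.836,0],[0,0,0],0],
])

```text
clock: 1.43
eef_pos: [423.5, -9.6, 289.9]
eef_rot: [3.141, -0.0, 2.806]
wrist_force: [0.9, 0.5, -0.1]
finger_gap: 94.2
finger_force: 0.0
```

Request:
apply_moves([
  [[-0.804,-0.836,0],[0,0,-0.0134],0],
  [[-0.804,-0.836,0],[0,0,-0.0134],0],
  [[-0.804,-0.836,0],[0,0,-0.0134],0],
  [[-0.804,-0.836,0],[0,0,-0.0134],0],
  [[-0.804,-0.836,0],[0,0,-0.0134],0],
  [[-0.804,-0.836,0],[0,0,-0.0134],0],
  [[-0.804,-0.836,0],[0,0,-0.0134],0],
  [[-0.804,-0.836,0],[0,0,-0.0134],0],
  [[-0.804,-0.836,0],[0,0,-0.0134],0],
])

```text
clock: 2.18
eef_pos: [544.3, -272.2, 288.0]
eef_rot: [3.141, -0.003, 2.846]
wrist_force: [-0.9, 1.2, 0.6]
finger_gap: 94.2
finger_force: 0.0
```

```bash
cat >> h.py <<'E'
from scipy.spatial.transform import Rotation as Ro
def sh(target,yaw=2.848):
    s=manip.read_state();R=Ro.from_euler("xyz",s["eef_rot"]);G=Ro.from_euler("xyz",[np.pi,0,yaw])
    return (R.inv().apply(np.array(target)-s["eef_pos"])/250).round(4),((R.inv()*G).as_rotvec()/np.pi).round(4)
def st():
    s=manip.read_state();print({k:np.round(s[k],2) for k in("clock","eef_pos","eef_rot","wrist_force","finger_gap","finger_force")})
SEAT=np.array([623.5,120.8]);A=-0.293;U=np.array([np.cos(A),np.sin(A)]);V=np.array([-U[1],U[0]])
def stand(x,y,z): return np.r_[SEAT+x*U+y*V,z]
E
python3 -c "
from h import *
st();print(sh([543,-272,182]));print(manip.read_state()['joints'])
cv2.imwrite('pics/near.png',np.hstack([cv2.resize(viewer.camera('scene')[215:355,165:305],None,fx=2.8,fy=2.8),cv2.resize(viewer.camera('top')[160:300,340:480],None,fx=2.8,fy=2.8)]))"
```

```text
{'clock': np.float64(2.18), 'eef_pos': array([ 544.28, -272.25,  287.95]), 'eef_rot': array([ 3.14, -0.  ,  2.85]), 'wrist_force': array([-0.91,  1.25,  0.57]), 'finger_gap': np.float64(94.17), 'finger_force': np.float64(0.0)}
(array([ 0.004 , -0.0009,  0.4238]), array([ 0.0002, -0.0009, -0.0006]))
[-5.24007374e-01  3.98062867e-01  1.23945965e+00  7.07993903e-05
  1.50698590e+00 -1.79938358e+00]
```

View pics/near.png

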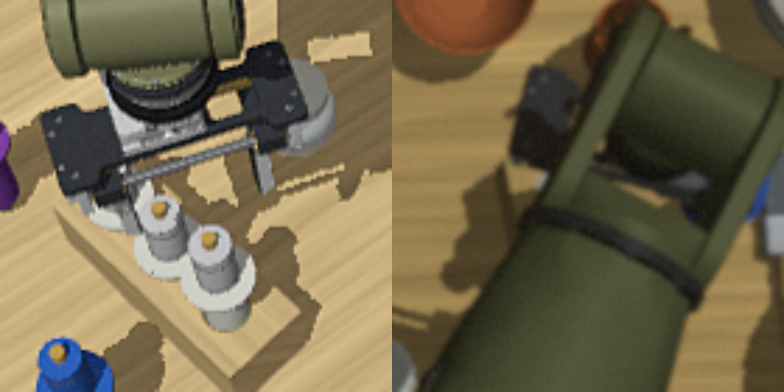

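The gripper (about (185,150) in the left crop) is 105 mm above the long barrel at (210,250), with its fingers clear of the neighbour. I'll descend and grasp.

Request:
apply_moves([
  [[0.004,0,0.1],[0,0,0],0],
  [[0.004,0,0.2],[0,0,0],0],
  [[0.004,0,0.28],[0,0,0],0],
  [[0.004,0,0.35],[0,0,0],0],
  [[0.004,0,0.4],[0,0,0],0],
  [[0.004,0,0.424],[0,0,0],0],
  [[0.004,0,0.424],[0,0,0],0],
  [[0.004,0,0.424],[0,0,0],0],
])

```text
clock: 2.95
eef_pos: [543.2, -270.5, 185.0]
eef_rot: [-3.141, 0.001, 2.849]
wrist_force: [-0.4, -0.4, -0.0]
finger_gap: 94.0
finger_force: 0.0
```

```bash
python3 -c "
from h import *
st()
cv2.imwrite('pics/near2.png',np.hstack([cv2.resize(viewer.camera('scene')[230:350,180:300],None,fx=3.3,fy=3.3),cv2.resize(viewer.camera('top')[160:280,360:480],None,fx=3.3,fy=3.3)]))"
```

```text
{'clock': np.float64(2.95), 'eef_pos': array([ 543.24, -270.48,  185.  ]), 'eef_rot': array([-3.14,  0.  ,  2.85]), 'wrist_force': array([-0.36, -0.4 , -0.04]), 'finger_gap': np.float64(94.03), 'finger_force': np.float64(0.0)}
```

View pics/near2.png

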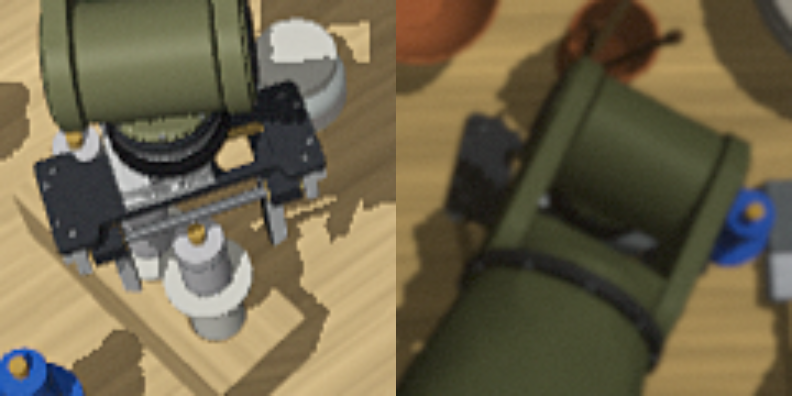

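The fingertips, at (130,285) and (275,235) in the left crop, straddle the cap at (205,250). I'll close.

Request:
apply_moves([
  [[0,-0.004,0.004],[0,0,0],0.4],
  [[0,-0.004,0.004],[0,0,0],0.8],
  [[0,-0.004,0.004],[0,0,0],0.8],
  [[0,-0.004,0.004],[0,0,0],0.8],
  [[0,-0.004,0.004],[0,0,0],0.8],
  [[0,-0.004,0.004],[0,0,0],0.8],
  [[0,-0.004,0.004],[0,0,0],0.8],
  [[0,-0.004,0.004],[0,0,0],0.8],
], squeeze=40)

```text
clock: 3.72
eef_pos: [542.7, -272.1, 182.9]
eef_rot: [3.142, -0.0, 2.848]
wrist_force: [0.9, -0.8, -0.0]
finger_gap: 44.4
finger_force: 0.0
```

Request:
apply_moves([
  [[0,0,0],[0,0,0],0.8],
  [[0,0,0],[0,0,0],0.8],
  [[0,0,0],[0,0,0],0.8],
  [[0,0,0],[0,0,0],0.8],
  [[0,0,0],[0,0,0],0.8],
])

```text
clock: 4.13
eef_pos: [542.7, -272.1, 182.9]
eef_rot: [3.142, -0.0, 2.848]
wrist_force: [-0.6, 0.3, -0.2]
finger_gap: 35.5
finger_force: 40.0
```

Request:
apply_moves([
  [[0,0,-0.03],[0,0,0],0.8],
  [[0,0,-0.08],[0,0,0],0.8],
  [[0,0,-0.15],[0,0,0],0.8],
  [[0,0,-0.25],[0,0,0],0.8],
  [[0,0,-0.35],[0,0,0],0.8],
  [[0,0,-0.4],[0,0,0],0.8],
  [[0,0,-0.4],[0,0,0],0.8],
  [[0,0,-0.4],[0,0,0],0.8],
])

```text
clock: 4.8
eef_pos: [542.6, -272.0, 282.8]
eef_rot: [-3.142, 0.0, 2.848]
wrist_force: [-0.7, 0.4, -4.3]
finger_gap: 35.4
finger_force: 40.0
```

```bash
python3 -c "
from h import *
st();print(sh([440,-130,282]),sh(stand(-165,0,282)))"
```

```text
{'clock': np.float64(4.8), 'eef_pos': array([ 542.63, -272.05,  282.83]), 'eef_rot': array([-3.14,  0.  ,  2.85]), 'wrist_force': array([-0.66,  0.42, -4.34]), 'finger_gap': np.float64(35.37), 'finger_force': np.float64(40.0)}
(array([0.5574, 0.425 , 0.0032]), array([-0.,  0., -0.])) (array([0.8052, 1.5973, 0.0031]), array([-0.,  0., -0.]))
```

Request:
apply_moves([
  [[0.06,0.04,0],[0,0,0],0.8],
  [[0.14,0.1,0],[0,0,0],0.8],
  [[0.22,0.17,0],[0,0,0],0.8],
  [[0.3,0.24,0],[0,0,0],0.8],
  [[0.38,0.31,0],[0,0,0],0.8],
  [[0.46,0.39,0],[0,0,0],0.8],
  [[0.54,0.47,0],[0,0,0],0.8],
  [[0.61,0.56,0],[0,0,0],0.8],
  [[0.68,0.65,0],[0,0,0],0.8],
  [[0.74,0.74,0],[0,0,0],0.8],
  [[0.8,0.83,0],[0,0,0],0.8],
  [[0.805,0.92,0],[0,0,0],0.8],
])

```text
clock: 5.8
eef_pos: [414.7, 7.8, 281.8]
eef_rot: [-3.141, -0.002, 2.848]
wrist_force: [0.9, -0.2, -3.8]
finger_gap: 35.4
finger_force: 40.0
```

Request:
apply_moves([
  [[0,0.1,0],[0,0,0],0.8],
  [[0,0.2,0],[0,0,0],0.8],
  [[0,0.3,0],[0,0,0],0.8],
  [[0,0.4,0],[0,0,0],0.8],
  [[0,0.5,0],[0,0,0],0.8],
  [[0,0.59,0],[0,0,0],0.8],
  [[0,0.65,0.03],[0,0,0],0.8],
  [[0,0.677,0.06],[0,0,0],0.8],
  [[0,0.677,0.07],[0,0,0],0.8],
  [[0,0.677,0.07],[0,0,0],0.8],
  [[0,0.677,0.07],[0,0,0],0.8],
])

```text
clock: 6.72
eef_pos: [465.4, 167.5, 265.1]
eef_rot: [-3.141, -0.001, 2.847]
wrist_force: [-0.3, -0.2, -4.6]
finger_gap: 35.4
finger_force: 40.0
```

```bash
python3 -c "
from h import *
st();print(sh(stand(-165,0,265)),sh(stand(-100,0,265)),sh(stand(0,0,265)))
a,b=viewer.camera('scene'),viewer.camera('top')
cv2.imwrite('pics/pre.png',np.hstack([cv2.resize(a[140:280,310:450],None,fx=2.85,fy=2.85),cv2.resize(b[150:290,170:310],None,fx=2.85,fy=2.85)]))"
```

```text
{'clock': np.float64(6.72), 'eef_pos': array([465.4 , 167.51, 265.13]), 'eef_rot': array([-3.14, -0.  ,  2.85]), 'wrist_force': array([-0.27, -0.22, -4.56]), 'finger_gap': np.float64(35.35), 'finger_force': np.float64(40.0)}
(array([0.0006, 0.0038, 0.0005]), array([-0.0002, -0.0002, -0.0002])) (array([-0.2594,  0.0041,  0.0003]), array([-0.0002, -0.0002, -0.0002])) (array([-6.594e-01,  4.700e-03,  1.000e-04]), array([-0.0002, -0.0002, -0.0002]))
```

View pics/pre.png

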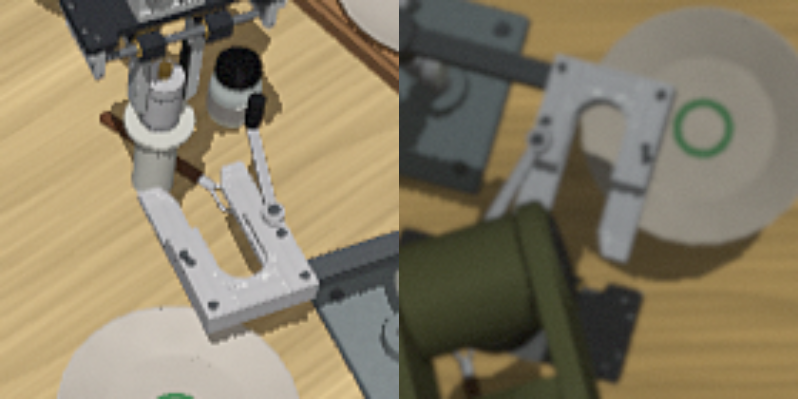

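The barrel is held upright in front of the mouth, with its flange at about (160,122) in the left crop. The prong tips are at (150,190) and (235,170), and the knob at (255,110) is clear of the fingers. I'll advance gently.

Request:
apply_moves([
  [[-0.05,0.004,0],[0,0,0],0.8],
  [[-0.11,0.004,0],[0,0,0],0.8],
  [[-0.17,0.004,0],[0,0,0],0.8],
  [[-0.22,0.004,0],[0,0,0],0.8],
  [[-0.26,0.004,0],[0,0,0],0.8],
  [[-0.3,0.004,0],[0,0,0],0.8],
  [[-0.33,0.004,0],[0,0,0],0.8],
  [[-0.34,0.004,0],[0,0,0],0.8],
  [[-0.34,0.004,0],[0,0,0],0.8],
])

```text
clock: 7.57
eef_pos: [547.6, 144.5, 265.3]
eef_rot: [-3.141, -0.0, 2.848]
wrist_force: [-1.0, 0.5, -3.7]
finger_gap: 35.4
finger_force: 40.0
```

```bash
python3 -c "
from h import *
st();print(sh(stand(0,0,265)))
a,b=viewer.camera('scene'),viewer.camera('top')
cv2.imwrite('pics/mid.png',np.hstack([cv2.resize(a[165:265,340:440],None,fx=4,fy=4),cv2.resize(b[160:260,180:280],None,fx=4,fy=4)]))
for x,y,z in((-80,0,223),(-80,0,281),(-80,22,215),(-80,-22,215)):
  print(un(*np.r_[0,0],0,0,1)*0+(proj('scene',stand(x,y,z))[0]-[340,165]+.5)*4-.5)"
```

```text
{'clock': np.float64(7.57), 'eef_pos': array([547.55, 144.48, 265.32]), 'eef_rot': array([-3.14, -0.  ,  2.85]), 'wrist_force': array([-0.96,  0.51, -3.69]), 'finger_gap': np.float64(35.38), 'finger_force': np.float64(40.0)}
(array([-0.3182, -0.0026,  0.0012]), array([-0.    , -0.0001, -0.0002]))
[161.51660061 163.79184695]
[170.60278343 106.96220603]
[192.42760225 161.06854319]
[128.0024055  181.62439601]
```

View pics/mid.png

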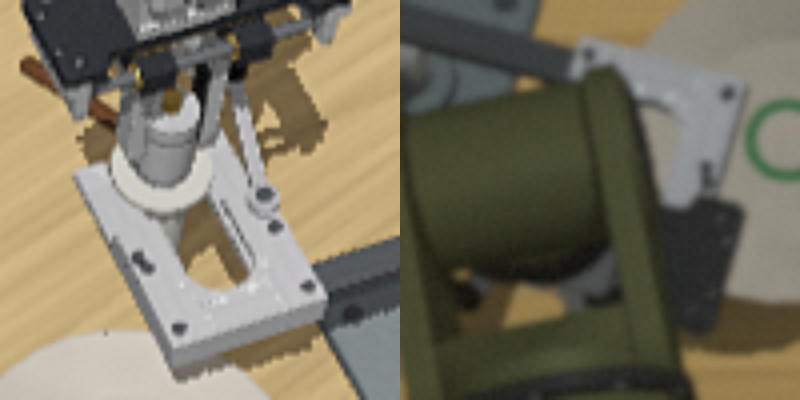

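The flange, at about (162,172) in the left crop, is centred over the slot as predicted, and there is no contact force. I'll continue in.

Request:
apply_moves([
  [[-0.03,-0.001,0.001],[0,0,0],0.8],
  [[-0.06,-0.001,0.001],[0,0,0],0.8],
  [[-0.09,-0.001,0.001],[0,0,0],0.8],
  [[-0.12,-0.001,0.001],[0,0,0],0.8],
  [[-0.15,-0.001,0.001],[0,0,0],0.8],
  [[-0.18,-0.001,0.001],[0,0,0],0.8],
  [[-0.18,-0.001,0.001],[0,0,0],0.8],
])

```text
clock: 8.25
eef_pos: [591.4, 130.8, 264.7]
eef_rot: [-3.141, -0.0, 2.847]
wrist_force: [-0.4, 0.2, -3.4]
finger_gap: 35.6
finger_force: 40.0
```

Request:
apply_moves([
  [[-0.02,0,0],[0,0,0],0.8],
  [[-0.04,0,0],[0,0,0],0.8],
  [[-0.06,0,0],[0,0,0],0.8],
  [[-0.08,0,0],[0,0,0],0.8],
  [[-0.1,0,0],[0,0,0],0.8],
  [[-0.12,0,0],[0,0,0],0.8],
  [[-0.13,0,0],[0,0,0],0.8],
  [[-0.13,0,0],[0,0,0],0.8],
  [[-0.13,0,0],[0,0,0],0.8],
])

```text
clock: 9.0
eef_pos: [621.4, 122.0, 265.1]
eef_rot: [-3.142, -0.0, 2.848]
wrist_force: [-0.1, 0.4, -2.4]
finger_gap: 35.1
finger_force: 40.0
```

Request:
apply_moves([
  [[-0.004,0,0],[0,0,0],0.8],
  [[-0.008,0,0],[0,0,0],0.8],
  [[-0.012,0,0],[0,0,0],0.8],
  [[-0.012,0,0],[0,0,0],0.8],
])

```text
clock: 9.33
eef_pos: [624.4, 121.1, 265.2]
eef_rot: [3.142, 0.0, 2.848]
wrist_force: [-0.8, 0.8, -3.6]
finger_gap: 35.4
finger_force: 40.0
```

Request:
apply_moves([
  [[-0.004,0,0],[0,0,0],0.8],
  [[-0.008,0,0],[0,0,0],0.8],
  [[-0.01,0,0],[0,0,0],0.8],
  [[-0.01,0,0],[0,0,0],0.8],
])

```text
clock: 9.67
eef_pos: [625.5, 120.9, 265.5]
eef_rot: [-3.141, -0.003, 2.848]
wrist_force: [-11.1, 2.0, 1.9]
finger_gap: 35.0
finger_force: 40.0
```

Contact with the slot's end comes at about x = 625. I'll back off slightly, set the barrel down and release. The fingers are above the plate and the keeper.

Request:
apply_moves([
  [[0.008,0,0],[0,0,0],0.8],
  [[0.008,0,0.004],[0,0,0],0.8],
  [[0.008,0,0.008],[0,0,0],0.8],
  [[0.008,0,0.008],[0,0,0],0.8],
  [[0.008,0,0.008],[0,0,0],0.8],
])

```text
clock: 10.08
eef_pos: [624.8, 121.0, 263.0]
eef_rot: [-3.142, -0.0, 2.848]
wrist_force: [-1.3, 0.7, -3.0]
finger_gap: 35.1
finger_force: 40.0
```

Request:
apply_moves([
  [[0,0,0.004],[0,0,0],0.8],
  [[0,0,0.004],[0,0,0],0.6],
  [[0,0,0.004],[0,0,0],0.36],
  [[0,0,0.004],[0,0,0],0.36],
  [[0,0,0.004],[0,0,0],0.36],
  [[0,0,0.004],[0,0,0],0.36],
])

```text
clock: 10.58
eef_pos: [624.8, 120.9, 262.2]
eef_rot: [3.142, 0.0, 2.848]
wrist_force: [-0.4, 0.4, -0.8]
finger_gap: 58.7
finger_force: 0.0
```

Request:
apply_moves([
  [[0,0,-0.05],[0,0,0],0.36],
  [[0,0,-0.15],[0,0,0],0.36],
  [[0,0,-0.25],[0,0,0],0.36],
  [[0,0,-0.3],[0,0,0],0.36],
  [[0,0,-0.3],[0,0,0],0.36],
  [[0,0,-0.3],[0,0,0],0.36],
])

```text
clock: 11.08
eef_pos: [624.8, 121.0, 336.9]
eef_rot: [3.141, 0.0, 2.848]
wrist_force: [0.6, -0.0, -1.0]
finger_gap: 60.3
finger_force: 0.0
```

```bash
python3 -c "
from h import *
st()
P=np.array([611.3,168.0]);K=np.array([528.5,217]);d=K-P;print(np.hypot(*d),np.arctan2(-d@U,-d@V))
print(sh(np.r_[K,330]),sh(np.r_[K,260]))
a,b=viewer.camera('scene'),viewer.camera('top')
cv2.imwrite('pics/rel.png',np.hstack([cv2.resize(a[165:265,340:440],None,fx=4,fy=4),cv2.resize(b[160:260,180:280],None,fx=4,fy=4)]))"
```

```text
{'clock': np.float64(11.08), 'eef_pos': array([624.83, 120.99, 336.94]), 'eef_rot': array([3.14, 0.  , 2.85]), 'wrist_force': array([ 0.57, -0.01, -0.97]), 'finger_gap': np.float64(60.27), 'finger_force': np.float64(0.0)}
96.21247320384188 1.8121552952071707
(array([0.48  , 0.256 , 0.0276]), array([ 0.    ,  0.0001, -0.    ])) (array([0.4801, 0.256 , 0.3076]), array([ 0.    ,  0.0001, -0.    ]))
```

View pics/rel.png

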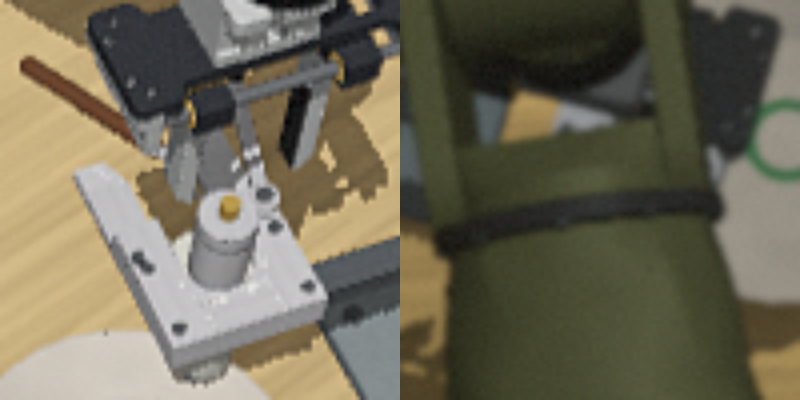

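The barrel sits upright in the slot's end, with its cap at (225,230) in the left crop and the flange captive. Next is the knob.

Request:
apply_moves([
  [[0.1,0.05,0],[0,0,0],0.5],
  [[0.22,0.11,0],[0,0,0],0.5],
  [[0.35,0.18,0],[0,0,0],0.5],
  [[0.44,0.23,0],[0,0,0],0.5],
  [[0.48,0.256,0],[0,0,0],0.5],
  [[0.48,0.256,0.05],[0,0,0],0.5],
  [[0.48,0.256,0.14],[0,0,0],0.5],
  [[0.48,0.256,0.22],[0,0,0],0.5],
  [[0.48,0.256,0.28],[0,0,0],0.5],
  [[0.48,0.256,0.307],[0,0,0],0.5],
  [[0.48,0.256,0.307],[0,0,0],0.5],
  [[0.48,0.256,0.307],[0,0,0],0.5],
], squeeze=15)

```text
clock: 12.18
eef_pos: [528.7, 216.8, 260.6]
eef_rot: [-3.141, -0.0, 2.848]
wrist_force: [-0.4, -0.8, 0.9]
finger_gap: 46.9
finger_force: 0.0
```

Request:
apply_moves([
  [[0,0,0],[0,0,0],0.95],
  [[0,0,0],[0,0,0],0.95],
  [[0,0,0],[0,0,0],0.95],
  [[0,0,0],[0,0,0],0.95],
  [[0,0,0],[0,0,0],0.95],
  [[0,0,0],[0,0,0],0.95],
  [[0,0,0],[0,0,0],0.95],
  [[0,0,0],[0,0,0],0.95],
])

```text
clock: 12.85
eef_pos: [528.5, 217.1, 260.7]
eef_rot: [3.141, 0.0, 2.848]
wrist_force: [0.5, 0.1, 2.5]
finger_gap: 15.7
finger_force: 15.0
```

```bash
python3 -c "
from h import *
st()
P=stand(-26,42,0)[:2]+[1,.4]
for q in np.r_[1.81:-.01:-0.1207,0]:
  print(round(q,2),sh(np.r_[P+95*(-np.sin(q)*U-np.cos(q)*V),260])[0][:2])"
```

```text
{'clock': np.float64(12.85), 'eef_pos': array([528.46, 217.06, 260.66]), 'eef_rot': array([3.14, 0.  , 2.85]), 'wrist_force': array([0.47, 0.13, 2.51]), 'finger_gap': np.float64(15.69), 'finger_force': np.float64(15.0)}
1.81 [-0.0053  0.0019]
1.69 [ 0.0028 -0.0432]
1.57 [ 0.0054 -0.089 ]
1.45 [ 0.0025 -0.1347]
1.33 [-0.0059 -0.1798]
1.21 [-0.0196 -0.2235]
1.09 [-0.0385 -0.2653]
0.97 [-0.0623 -0.3044]
0.84 [-0.0907 -0.3405]
0.72 [-0.1231 -0.3728]
0.6 [-0.1593 -0.401 ]
0.48 [-0.1985 -0.4247]
0.36 [-0.2404 -0.4434]
0.24 [-0.2841 -0.457 ]
0.12 [-0.3292 -0.4652]
-0.0 [-0.375  -0.4679]
0.0 [-0.3748 -0.4679]
```

The knob is pinched with a 15.7 mm gap. I'll swing it along the arc.

Request:
apply_moves([
  [[0.004,-0.043,0],[0,0,0],0.95],
  [[0.006,-0.089,0],[0,0,0],0.95],
  [[0.003,-0.135,0],[0,0,0],0.95],
  [[-0.006,-0.18,0],[0,0,0],0.95],
  [[-0.02,-0.224,0],[0,0,0],0.95],
  [[-0.039,-0.265,0],[0,0,0],0.95],
  [[-0.062,-0.304,0],[0,0,0],0.95],
  [[-0.091,-0.341,0],[0,0,0],0.95],
  [[-0.123,-0.373,0],[0,0,0],0.95],
  [[-0.123,-0.373,0],[0,0,0],0.95],
])

```text
clock: 13.68
eef_pos: [531.7, 116.9, 260.5]
eef_rot: [-3.141, 0.0, 2.846]
wrist_force: [-5.0, -3.7, 5.9]
finger_gap: 15.9
finger_force: 15.0
```

```bash
python3 -c "
from h import *
st()
P=stand(-26,42,0)[:2]+[1,.4]
for q in (.6,.48,.36,.24,.12,0,-.03):
  print(round(q,2),sh(np.r_[P+95*(-np.sin(q)*U-np.cos(q)*V),260])[0][:2])"
```

```text
{'clock': np.float64(13.68), 'eef_pos': array([531.71, 116.86, 260.51]), 'eef_rot': array([-3.14,  0.  ,  2.85]), 'wrist_force': array([-5.04, -3.73,  5.92]), 'finger_gap': np.float64(15.91), 'finger_force': np.float64(15.0)}
0.6 [-0.0318 -0.0217]
0.48 [-0.071  -0.0451]
0.36 [-0.1126 -0.0636]
0.24 [-0.1562 -0.0769]
0.12 [-0.2011 -0.085 ]
0 [-0.2466 -0.0876]
-0.03 [-0.2579 -0.0874]
```

Request:
apply_moves([
  [[-0.035,-0.026,0],[0,0,0],0.95],
  [[-0.074,-0.05,0],[0,0,0],0.95],
  [[-0.116,-0.068,0],[0,0,0],0.95],
  [[-0.16,-0.081,0],[0,0,0],0.95],
  [[-0.205,-0.089,0],[0,0,0],0.95],
  [[-0.235,-0.091,0],[0,0,0],0.95],
  [[-0.252,-0.092,0],[0,0,0],0.95],
  [[-0.26,-0.092,0],[0,0,0],0.95],
  [[-0.26,-0.092,0],[0,0,0],0.95],
])

```text
clock: 14.43
eef_pos: [585.4, 78.0, 260.3]
eef_rot: [-3.14, -0.004, 2.848]
wrist_force: [-15.8, -2.9, 7.9]
finger_gap: 15.7
finger_force: 15.0
```

```bash
python3 -c "
from h import *
st()
a=viewer.camera('scene')
cv2.imwrite('pics/shut.png',cv2.resize(a[165:265,340:440],None,fx=6,fy=6))
d=manip.read_state()['eef_pos'][:2]-stand(-26,42,0)[:2]-[1,.4];print(np.arctan2(-d@U,-d@V),d@U,d@V)"
```

```text
{'clock': np.float64(14.43), 'eef_pos': array([585.43,  77.95, 260.32]), 'eef_rot': array([-3.14, -0.  ,  2.85]), 'wrist_force': array([-15.84,  -2.94,   7.92]), 'finger_gap': np.float64(15.72), 'finger_force': np.float64(15.0)}
-0.011241250008676417 1.0644351294239927 -94.68611517349356
```

View pics/shut.png

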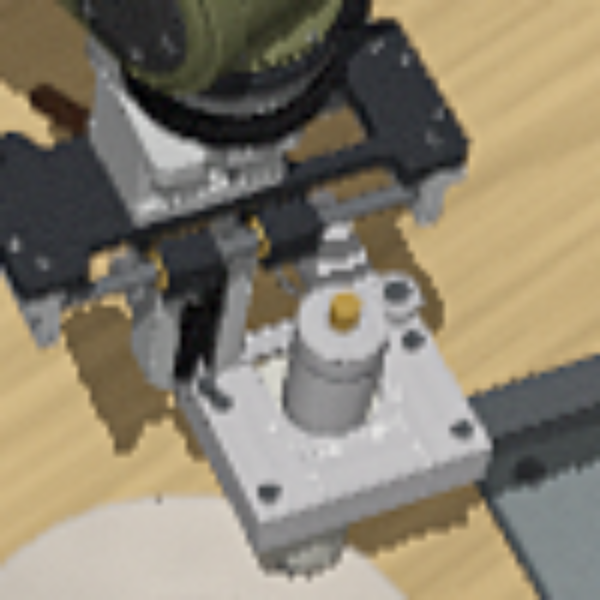

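The knob is pinched at (195,350), the bar lies across the mouth in front of the cap, and a 16 N reaction shows it is on its stop. I'll ease off, open part-way so as to clear the cap, and rise.

Request:
apply_moves([
  [[0.004,0,0],[0,0,0],0.95],
  [[0.004,0,0],[0,0,0],0.8],
  [[0.004,0,0],[0,0,0],0.7],
  [[0.004,0,0],[0,0,0],0.7],
  [[0.004,0,0],[0,0,0],0.7],
  [[0.004,0,-0.06],[0,0,0],0.7],
  [[0.004,0,-0.15],[0,0,0],0.7],
  [[0.004,0,-0.28],[0,0,0],0.7],
  [[0.004,0,-0.4],[0,0,0],0.7],
  [[0.004,0,-0.4],[0,0,0],0.7],
])

```text
clock: 15.32
eef_pos: [586.3, 78.5, 366.6]
eef_rot: [3.138, 0.008, 2.848]
wrist_force: [-0.3, 1.1, 1.0]
finger_gap: 28.4
finger_force: 0.0
```

Request:
apply_moves([
  [[0.2,0,0],[0,0,0],0.7],
  [[0.4,0,0],[0,0,0],0.7],
  [[0.6,0,0],[0,0,0],0.7],
  [[0.7,0,0],[0,0,0],0.7],
  [[0.8,0,0],[0,0,0],0.7],
  [[0.8,0,0],[0,0,0],0.7],
  [[0.8,0,0],[0,0,0],0.7],
])

```text
clock: 15.9
eef_pos: [393.3, 136.6, 360.9]
eef_rot: [3.141, 0.002, 2.849]
wrist_force: [0.8, 0.7, 0.4]
finger_gap: 28.3
finger_force: 0.0
```

```bash
python3 -c "
from h import *
st()
a,b=viewer.camera('scene'),viewer.camera('top')
c=np.hstack([cv2.resize(a[165:265,340:440],None,fx=4,fy=4),cv2.resize(b[160:260,180:280],None,fx=4,fy=4)])
for k,(n,o) in enumerate((('scene',(340,165)),('top',(180,160)))):
  for p in(stand(-26,-53,275),stand(0,0,293)):
    q=(proj(n,p)[0]-o)*4+[400*k,0];cv2.circle(c,tuple(int(v) for v in q),3,(0,0,255),1)
cv2.imwrite('pics/end.png',c)"
```

```text
{'clock': np.float64(15.9), 'eef_pos': array([393.32, 136.65, 360.93]), 'eef_rot': array([3.14, 0.  , 2.85]), 'wrist_force': array([0.8 , 0.75, 0.45]), 'finger_gap': np.float64(28.31), 'finger_force': np.float64(0.0)}
```

View pics/end.png

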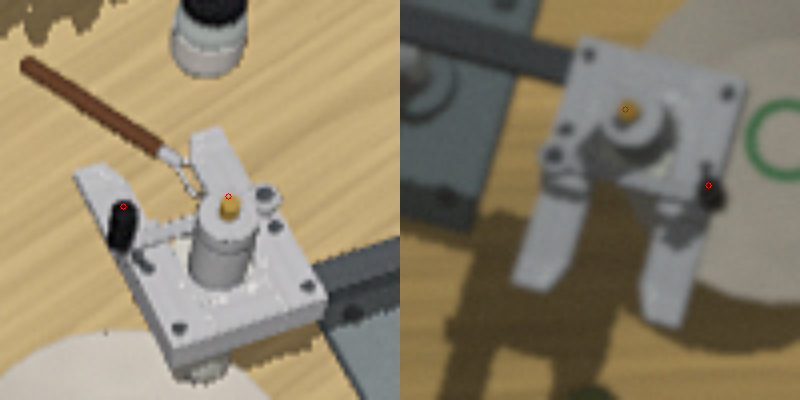

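The knob and stub are within about 2 mm of the shut and home predictions (red marks), and the robot is clear. I'll hand in.

```bash
python3 -c "
from cell import manip
print(manip.sign_off())"
```

```text
the job is handed in; nothing more can be done
None
```

The long barrel is fully home and upright in the stand's head, the keeper is shut against its stop, and the arm is clear of everything; I handed the job in at about 16 s, and the sign-off returned no verdict.

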